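# Switch the tool-room tester over: isolator first, then selector

### The arm

A 7-joint arm with a two-finger parallel gripper is mounted at the origin on the work surface. World frame = base frame: x ahead of the robot, y to its left, z up, the work surface at z = 0. Lengths are in m, angles in rad, forces in N, time in s.
With the tool pointing down it reaches from about 0.425 to 0.925 m from the base axis. Payload 6.8 kg.
Tool frame: the origin (TCP) lies midway between the tips of the shut fingers; the grasp point (between the pads) lies 19 mm behind it (r.hold_point_z is the y of the grasp point in the tool frame, in m); y points along the fingers, x is the direction in which the jaws open and shut, and the axes are right-handed (so a half turn about y gives the same grasp; the last joint's range is limited). The gripper opens to 85 mm and grips with 20 to 120 N. Pads are 22 mm wide; open, the fingers measure 114 mm over their backs; the gripper's body (76 mm by 85 mm) begins 54 mm behind the grasp point. The pads swing forward as they close: fully open they stand 13 mm farther back than shut.
Start: joints at [1.178, 0.477, 0.022, 1.555, -0.011, 1.109, -0.083], TCP at [0.19, -0.648, 0.231] pointing down, gripper open.
Joint ranges: [-2.96, 2.96], [-0.34, 2.1], [-1.41, 1.46], [0.24, 2.44], [-1.37, 4.51], [0.17, 1.92], [-2.96, 2.96]. Speed limits (rad/s): [2.39, 2.39, 3.14, 3.14, 3.14, 3.14, 3.14].

### API

Orientations are given as a rotation vector (axis times angle).
In Python, from workcell import status, vision, r gives the robot as it stands.
- The arm moves only by the tool drive_tool, never from a script. Its argument "increments" is a list of rows, each an object with "gripper": the finger opening in mm, from 0 to 85.4; "xyz": the shift along the tool's x, y, z in mm, a list of three; "spin": the turn about the tool's y in rad. In form: [{"gripper": gripper, "xyz": [x, y, z], "spin": spin}, ...]. A call has 1 to 20 rows; each row is the pose to reach, as a shift and turn from the pose commanded when the call began, along the tool's axes at that moment; what a row does not reach only later rows make up. A row lasts 1/8 s, in which the tool goes at most 62.5 mm and 10.7 degrees, less where a joint would pass 70% of its speed; a pose out of reach is approached as far as the arm can. A call with a gripper value outside its range is refused whole. The fingers move at their own pace and stop on an object; "squeeze" is the grip in N (left out, the last holds). Time passes only in rows, so rows that repeat a pose let the fingers close. It gives the time, the measured TCP pose, the force and the opening at its end, in the units of the state.
- status.observe(): the state, without advancing time (a new reading comes with each control period).
- vision.snapshot(name): name is "side" or "top"; returns a dict with "frame" (480x640x3 uint8, red, green, blue), "intrinsics" (3x3 intrinsics, pixels), "R" (3x3) and "t" (3): a world point X has camera coordinates R X + t. Camera axes: x right, y down, z forward; pixel columns grow to the right and rows downward; lengths in m; the calibration is good to about 2 mm. A picture is of the moment at which its call begins. There is no depth.
- r.sign_off(): hands the job in, once; it reports no verdict.
The state is a dict: "time": time; "qpos": joint angles; "dq": joint speeds; "effort": joint torques, N m; "ee_pos": TCP position; "tcp_rot": TCP orientation; "force": force on the tool from outside, world axes, zero at the start; "ft_torque": the same for the moment, N m; "opening": finger opening in m.
Only numpy, scipy, OpenCV 4.12 (cv2) and the standard library are available. Lean on these libraries where they do the work, as an engineer would, in place of code of your own. Each camera call takes 0.05 s, during which the arm holds its last target.

### The job

On the box with a red and a yellow handle, turn the red isolator handle clockwise all the way to its green mark; this frees the yellow selector handle, which you then turn clockwise all the way to its own green mark (do not force it while it is locked). Leave the red handle on the other box as it is, and let go at the end.

Things in the scene. Friction and masses are not known exactly. Their poses are not given: they have to be found in the camera images.
- unit: Grey switch box with the red and the yellow handle: 160 x 220 mm, top 60 mm above the table, fixed, yawed up to 0.5 rad either way. Origin under its centre, z up; the red handle's axis is at y = +52 mm, the yellow one's at y = -52 mm. On its top, 57 mm from each axis, a white dot marks off and a green dot marks set.
- isolator_grip (a point): Red isolator handle: a bar on edge, 66 x 14 x 38 mm, its underside 76 and top 114 mm above the table, over a steel disc (radius 45 mm, one straight edge, top at 70 mm). This point: on its vertical turning axis, 98 mm above the table; x axis along the bar to its nose (white-striped half), z up. Turns with about 0.1 N m and stays where left.
- selector_grip (a point): Yellow selector handle: same bar, heights, stiffness, point and axes as the red one. Its fan-shaped plate (radius 70 mm, top at 70 mm) butts on the red handle's disc and locks yellow until the disc's straight edge faces it: red within about 15 degrees of its green mark (red still has to be turned fully home first). Yellow turned then traps red.
- isolator (a joint): Angle of the red isolator handle, rad: 0 off (white dot), grows clockwise seen from above, stop at 1.222 (70 degrees, nose on the green dot). Starts between 0 and 0.3.
- selector (a joint): Angle of the yellow selector handle, rad: 0 off (white dot), grows clockwise seen from above, stop at 1.047 (60 degrees, nose on the green dot). Starts at 0.
- dryer_tip (a point): The lookalike red handle alone on the other grey box (150 x 130 mm, 60 mm high), same bar and heights; it works the drying cabinet and must be left alone. This point: the nose end of the bar, 33 mm from its turning axis, 98 mm above the table.

How it is judged:
On the way:
1. the red isolator is set while the yellow selector is still off (value of joint isolator above 1.04 rad and value of joint selector below 0.2 rad), for 0.2 s.
At the end, for the whole second after the job is handed in: the red isolator is within 10 degrees of its green-mark stop (above 1.04 rad), the yellow selector within 10 degrees of its own (above 0.87 rad), both at rest (value of joint isolator above 1.04 rad and value of joint selector above 0.87 rad and velocity of joint isolator between -0.05 and 0.05 rad/s and velocity of joint selector between -0.05 and 0.05 rad/s); the robot touches nothing.
It fails at once if the other box's red handle was turned by more than about 6 degrees (distance of dryer_tip from where it was at the start of the episode above 0.0033 m).
It fails at once if the yellow handle was forced past its lock (turned by more than 17 degrees while red was more than 18 degrees short of its mark) (value of joint selector above 0.3 rad and value of joint isolator below 0.9 rad).
It also fails if it takes over 40 s, if anything falls off the work surface, if the arm or the gripper's body presses on something with over 40 N, if the wrist force passes 120 N, or if a joint passes its speed limit or range.

## Working session

There is one attempt and no reset: what is moved stays moved. The work goes in short steps, Python scripts to look and compute and a tool call to move; the robot and the scene stay as the last step left them, time stands still between calls to the robot, and variables do not carry over. Pictures are saved under pics/ and viewed, and the job is handed in when it is done.

Besides the shell and the picture viewer there is one more tool, called after "Emit:" as name(argument=value, ...), one argument or row to a line, values as JSON. drive_tool: Moves the arm, as the interface text tells. Its arguments: {"type":"object","properties":{"increments":{"type":"array","items":{"type":"object","properties":{"gripper":{"type":"number"},"xyz":{"type":"array","items":{"type":"number"}},"spin":{"type":"number"}}}},"squeeze":{"type":"number"}},"required":["increments"]}

```bash
mkdir -p pics; python3 - <<'E'
from workcell import status, vision, r
import cv2,pickle
s=status.observe(); print(s, r.hold_point_z)
d={}
for n in("top","side"):
    v=vision.snapshot(n); d[n]=v
    cv2.imwrite(f"pics/{n}0.png",v["frame"][:,:,::-1]); print(n,v["intrinsics"],v["R"],v["t"])
pickle.dump(d,open("v0.pkl","wb"))
E
```

```text
{'time': 0.0, 'qpos': array([ 1.17790616,  0.47777619,  0.02233584,  1.55650478, -0.0114456 ,
        1.10930691, -0.08308656]), 'dq': array([ 0.00078393,  0.00075236,  0.00142512,  0.0002944 , -0.00018756,
       -0.00082115, -0.00070175]), 'effort': array([-8.97264945e-04, -5.96456265e+01,  1.60772033e+00, -2.81201577e+01,
        1.25164585e-02,  9.48095578e-03, -4.98522738e-06]), 'ee_pos': array([ 0.18944081, -0.64722403,  0.23031918]), 'tcp_rot': array([-1.32959657,  0.99802825, -0.99537132]), 'force': array([0.22229769, 0.02536364, 0.19806294]), 'ft_torque': array([-0.03476538,  0.04434974,  0.05005297]), 'opening': 0.0854224455853049} -0.0187
top [[603.32789614   0.         324.04618557]
 [  0.         603.32789614 244.58565756]
 [  0.           0.           1.        ]] [[-0.02509461 -0.99966035  0.00703149]
 [-0.99696353  0.02450702 -0.07391299]
 [ 0.07371557 -0.00886496 -0.9972399 ]] [0.00204424 0.56494372 1.18795392]
side [[488.89242542   0.         326.68096459]
 [  0.         488.89242542 234.64124468]
 [  0.           0.           1.        ]] [[-0.88256138 -0.47004859 -0.01182063]
 [-0.36089394  0.69329944 -0.62377196]
 [ 0.30139836 -0.54625105 -0.781517  ]] [0.48217957 0.27539416 0.77561276]
```

View pics/top0.png

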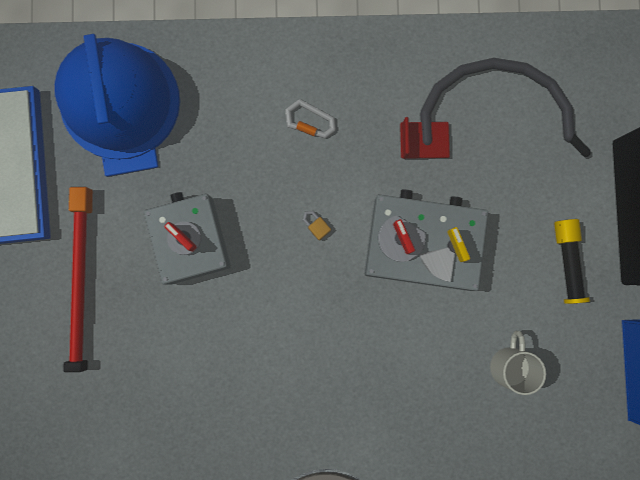

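View pics/side0.png

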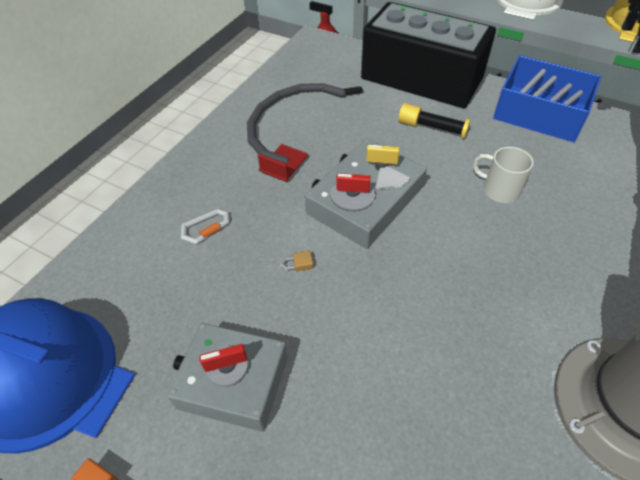

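```bash
python3 - <<'E'
import pickle,cv2
d=pickle.load(open("v0.pkl","rb"))
f=d["top"]["frame"][180:300,355:505,::-1]
cv2.imwrite("pics/topc.png",cv2.resize(f,None,fx=5,fy=5,interpolation=cv2.INTER_CUBIC))
E
```

```text
(no output)
```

View pics/topc.png

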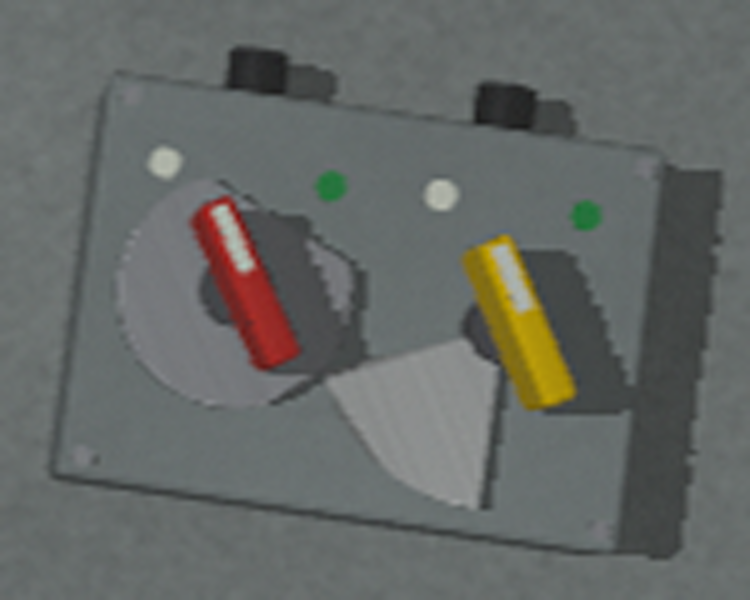

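```bash
cat > h.py <<'E'
import numpy as np,cv2
from scipy.optimize import least_squares
def back(v,px,z):
    K,R,t=v["intrinsics"],v["R"],v["t"]
    d=R.T@np.linalg.inv(K)@np.array([px[0],px[1],1.]); c=-R.T@t
    return c+d*(z-c[2])/d[2]
def crop(v,p,o=(355,180),s=5): return ((p[0]+.5)/s-.5+o[0],(p[1]+.5)/s-.5+o[1])
E
python3 - <<'E'
from h import *
import pickle
from workcell import status
v=pickle.load(open("v0.pkl","rb"))["top"]
B=lambda p,z:back(v,crop(v,p),z)[:2]
cr=[B(p,.06) for p in[(115,72),(663,150),(612,552),(52,475)]]
ml=[(.08,.11),(.08,-.11),(-.08,-.11),(-.08,.11)]
dt=[B(p,.06) for p in[(165,162),(331,186),(441,195),(586,216)]]
D=np.deg2rad
def dots(a,b): return [(.057*np.cos(D(x)),y+.057*np.sin(D(x))) for y,x in((.052,35),(.052,-35),(-.052,30),(-.052,-30))]
m=np.array(ml+dots(0,0)); w=np.array(cr+dt)
def f(q): 
    c,s=np.cos(q[2]),np.sin(q[2]); return ((m@np.array([[c,s],[-s,c]]))+q[:2]-w).ravel()
for sel in (slice(0,8),):
    q=least_squares(f,[.6,-.2,0]).x; print(q); print((f(q).reshape(-1,2)*1e3).round(1))
c,s=np.cos(q[2]),np.sin(q[2]); Rm=np.array([[c,-s],[s,c]])
ax=[q[:2]+Rm@np.array([0,y]) for y in(.052,-.052)]; print("axes",ax)
# bar tops: nose mid, tail mid
for n,a,b in(("red",(210,206),(280,361)),("yel",(490,243),(560,400))):
    A,Bb=B(a,.114),B(b,.114); print(n,A,Bb,"mid",(A+Bb)/2,np.linalg.norm(A-Bb),"ang unit deg",np.rad2deg(np.arctan2(*(A-Bb)[::-1])-q[2]))
from scipy.spatial.transform import Rotation as Ro
print(Ro.from_rotvec(status.observe()["tcp_rot"]).as_matrix().round(3))
E
```

```text
[ 0.56231914 -0.21181029 -0.17047638]
[[ 1.5  1.7]
 [-0.  -2.2]
 [-1.9 -1.9]
 [ 0.3 -0.5]
 [ 0.2  0.7]
 [ 0.1  0.7]
 [ 0.   0.8]
 [-0.1  0.8]]
axes [array([ 0.57114103, -0.16056408]), array([ 0.55349724, -0.2630565 ])]
red [ 0.59888025 -0.1468855 ] [ 0.54063244 -0.17082902] mid [ 0.56975635 -0.15885726] 0.06297697762249822 ang unit deg 32.113326373332335
yel [ 0.58255287 -0.25038048] [ 0.52363982 -0.27390923] mid [ 0.55309634 -0.26214486] 0.06343776941193875 ang unit deg 31.538400143461317
[[ 0.281 -0.001  0.96 ]
 [-0.96   0.002  0.281]
 [-0.002 -1.    -0.   ]]
```

Emit:
drive_tool(
  increments=[
    {"gripper": 45,"xyz": [-30,0,42],"spin": -0.01},
    {"gripper": 45,"xyz": [-60,0,84],"spin": -0.02},
    {"gripper": 45,"xyz": [-90,0,125],"spin": -0.03},
    {"gripper": 45,"xyz": [-120,0,167],"spin": -0.04},
    {"gripper": 45,"xyz": [-150,0,209],"spin": -0.05},
    {"gripper": 45,"xyz": [-180,0,251],"spin": -0.06},
    {"gripper": 45,"xyz": [-210,0,293],"spin": -0.07},
    {"gripper": 45,"xyz": [-240,0,334],"spin": -0.08},
    {"gripper": 45,"xyz": [-270,0,376],"spin": -0.09},
    {"gripper": 45,"xyz": [-300,0,418],"spin": -0.1},
    {"gripper": 45,"xyz": [-330,0,460],"spin": -0.105},
    {"gripper": 45,"xyz": [-350,0,485],"spin": -0.105},
    {"gripper": 45,"xyz": [-362,0,502],"spin": -0.105},
    {"gripper": 45,"xyz": [-362,0,502],"spin": -0.105},
    {"gripper": 45,"xyz": [-362,0,502],"spin": -0.105},
    {"gripper": 45,"xyz": [-362,0,502],"spin": -0.105},
  ],
  squeeze=40,
)

```text
time: 2.1
ee_pos: [0.5689, -0.1612, 0.2313]
tcp_rot: [-1.369, 0.919, -0.92]
force: [0.9, 0.2, -0.4]
opening: 0.0447
```

```bash
python3 - <<'E'
from workcell import status
from scipy.spatial.transform import Rotation as Ro
s=status.observe();M=Ro.from_rotvec(s["tcp_rot"]).as_matrix()
print(s["time"],s["ee_pos"],s["force"],s["opening"],s["qpos"].round(2));print(M.round(3))
import numpy as np
print(np.rad2deg(np.arctan2(M[1,2],M[0,2])), M.T@(np.array([.570,-.160,.082])-s["ee_pos"])*1e3)
E
```

```text
2.1 [ 0.56892373 -0.16115597  0.23129209] [ 0.86103902  0.24718613 -0.38262455] 0.04473970806308309 [ 0.37  0.35 -0.25  1.75  0.1   1.05 -1.1 ]
[[ 0.378 -0.     0.926]
 [-0.926 -0.001  0.378]
 [ 0.001 -1.    -0.001]]
22.187344795652077 [ -0.74211587 149.29074073   1.53179574]
```

Emit:
drive_tool(
  increments=[
    {"gripper": 45,"xyz": [-1,40,1],"spin": 0},
    {"gripper": 45,"xyz": [-1,80,1],"spin": 0},
    {"gripper": 45,"xyz": [-1,115,1],"spin": 0},
    {"gripper": 45,"xyz": [-1,140,1],"spin": 0},
    {"gripper": 45,"xyz": [-1,149,1],"spin": 0},
    {"gripper": 45,"xyz": [-1,149,1],"spin": 0},
  ],
)

```text
time: 2.85
ee_pos: [0.5701, -0.1587, 0.0824]
tcp_rot: [-1.369, 0.918, -0.918]
force: [0.2, -0.3, 0.8]
opening: 0.0447
```

```bash
python3 - <<'E'
from workcell import vision
import cv2
for n in("top","side"):
    f=vision.snapshot(n)["frame"][:,:,::-1]
    f=f[150:310,340:520] if n=="top" else f[110:260,260:460]
    cv2.imwrite(f"pics/{n}1.png",cv2.resize(f,None,fx=3.7,fy=3.7))
E
```

```text
(no output)
```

View pics/side1.png

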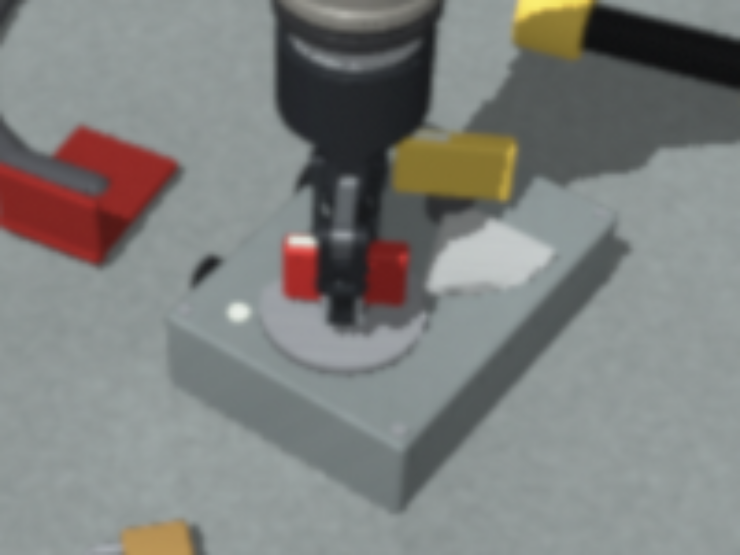

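View pics/top1.png

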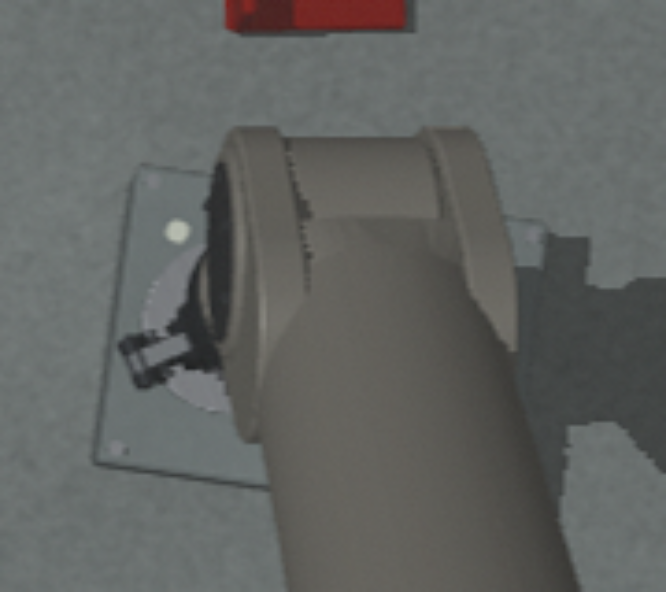

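The side view shows the fingers straddling the middle of the red bar, at about (345,265) in the crop. The arm hides the bar from the top camera. I'll close on it.

Emit:
drive_tool(
  increments=[
    {"gripper": 20,"xyz": [1,0,0],"spin": 0},
    {"gripper": 8,"xyz": [1,0,0],"spin": 0},
    {"gripper": 8,"xyz": [1,0,0],"spin": 0},
    {"gripper": 8,"xyz": [1,0,0],"spin": 0},
    {"gripper": 8,"xyz": [1,0,0],"spin": 0},
  ],
  squeeze=40,
)

```text
time: 3.58
ee_pos: [0.572, -0.1608, 0.0835]
tcp_rot: [-1.368, 0.915, -0.921]
force: [1.6, -5.0, 3.7]
opening: 0.0133
```

Emit:
drive_tool(
  increments=[
    {"gripper": 8,"xyz": [1,0,0],"spin": 0.1},
    {"gripper": 8,"xyz": [1,0,0],"spin": 0.2},
    {"gripper": 8,"xyz": [1,0,0],"spin": 0.3},
    {"gripper": 8,"xyz": [1,0,0],"spin": 0.4},
    {"gripper": 8,"xyz": [1,0,0],"spin": 0.5},
    {"gripper": 8,"xyz": [1,0,0],"spin": 0.6},
    {"gripper": 8,"xyz": [1,0,0],"spin": 0.7},
    {"gripper": 8,"xyz": [1,0,0],"spin": 0.8},
    {"gripper": 8,"xyz": [1,0,0],"spin": 0.9},
    {"gripper": 8,"xyz": [1,0,0],"spin": 1.0},
    {"gripper": 8,"xyz": [1,0,0],"spin": 1.1},
    {"gripper": 8,"xyz": [1,0,0],"spin": 1.15},
    {"gripper": 8,"xyz": [1,0,0],"spin": 1.15},
    {"gripper": 8,"xyz": [1,0,0],"spin": 1.15},
  ],
)

```text
time: 5.32
ee_pos: [0.5721, -0.1609, 0.0835]
tcp_rot: [-0.745, 1.741, -1.745]
force: [0.3, -3.0, 4.8]
opening: 0.0133
```

```bash
cat > st.py <<'E'
from workcell import status
import numpy as np
from scipy.spatial.transform import Rotation as Ro
s=status.observe();M=Ro.from_rotvec(s["tcp_rot"]).as_matrix()
print(s["time"],s["ee_pos"],s["force"].round(1),s["ft_torque"].round(2),s["opening"],s["qpos"].round(2));print(M.round(3))
print(np.rad2deg(np.arctan2(M[1,2],M[0,2])))
E
python3 st.py
```

```text
5.325 [ 0.57212077 -0.160896    0.08354009] [ 0.3 -3.   4.8] [-0.55 -0.13 -0.05] 0.013296266763203505 [ 0.12  0.52  0.06  1.88 -0.05  0.74 -2.12]
[[-0.69   0.003  0.724]
 [-0.724 -0.001 -0.69 ]
 [-0.001 -1.     0.003]]
-43.60617324975247
```

Emit:
drive_tool(
  increments=[
    {"gripper": 8,"xyz": [0,0,0],"spin": 0.03},
    {"gripper": 8,"xyz": [0,0,0],"spin": 0.06},
    {"gripper": 8,"xyz": [0,0,0],"spin": 0.08},
    {"gripper": 8,"xyz": [0,0,0],"spin": 0.08},
  ],
)

```text
time: 5.82
ee_pos: [0.5722, -0.161, 0.0835]
tcp_rot: [-0.688, 1.79, -1.796]
force: [0.6, -5.9, 6.3]
opening: 0.0136
```

```bash
python3 st.py
```

```text
5.825 [ 0.57224637 -0.16104715  0.08354312] [ 0.6 -5.9  6.3] [-1.   -0.11  1.57] 0.013600573777576683 [ 0.1   0.52  0.08  1.88 -0.06  0.74 -2.19]
[[-0.743  0.003  0.67 ]
 [-0.67  -0.003 -0.743]
 [-0.    -1.     0.004]]
-47.95334035739703
```

Emit:
drive_tool(
  increments=[
    {"gripper": 8,"xyz": [0,0,0],"spin": -0.03},
    {"gripper": 45,"xyz": [0,0,0],"spin": -0.05},
    {"gripper": 45,"xyz": [0,0,0],"spin": -0.05},
    {"gripper": 45,"xyz": [0,0,0],"spin": -0.05},
    {"gripper": 45,"xyz": [0,-20,0],"spin": -0.05},
    {"gripper": 45,"xyz": [0,-60,0],"spin": -0.05},
    {"gripper": 45,"xyz": [0,-100,0],"spin": -0.1},
    {"gripper": 45,"xyz": [0,-110,0],"spin": -0.25},
    {"gripper": 45,"xyz": [0,-110,0],"spin": -0.4},
    {"gripper": 45,"xyz": [0,-110,0],"spin": -0.55},
    {"gripper": 45,"xyz": [0,-110,0],"spin": -0.7},
    {"gripper": 45,"xyz": [0,-110,0],"spin": -0.85},
    {"gripper": 45,"xyz": [0,-110,0],"spin": -1.0},
    {"gripper": 45,"xyz": [0,-110,0],"spin": -1.15},
    {"gripper": 45,"xyz": [0,-110,0],"spin": -1.18},
    {"gripper": 45,"xyz": [0,-110,0],"spin": -1.18},
  ],
)

```text
time: 7.82
ee_pos: [0.5709, -0.1598, 0.1921]
tcp_rot: [-1.35, 0.958, -0.957]
force: [-0.2, -0.5, 0.0]
opening: 0.045
```

```bash
cat >> st.py <<'E'
print(M.T@(np.array([.5545,-.2635,.083])-s["ee_pos"])*1e3)
from workcell import vision
import cv2,time
n=int(s["time"]*100)
f=vision.snapshot("side")["frame"][110:260,260:460,::-1]
cv2.imwrite(f"pics/side_{n}.png",cv2.resize(f,None,fx=3.7,fy=3.7)); print(n)
f=vision.snapshot("top")["frame"][150:310,340:520,::-1]
cv2.imwrite(f"pics/top_{n}.png",cv2.resize(f,None,fx=3.7,fy=3.7))
cv2.imwrite("pics/last.png",cv2.imread(f"pics/side_{n}.png"))
E
python3 st.py
```

```text
7.825 [ 0.57089358 -0.15984717  0.19214808] [-0.2 -0.5  0. ] [ 0.02 -0.01 -0.03] 0.04503924879756959 [ 0.28  0.39 -0.15  1.79  0.07  0.97 -1.13]
[[ 0.331 -0.     0.944]
 [-0.944  0.     0.331]
 [-0.    -1.    -0.   ]]
19.327102150804613
[ 92.42504622 109.12698238 -49.74810234]
782
```

View pics/last.png

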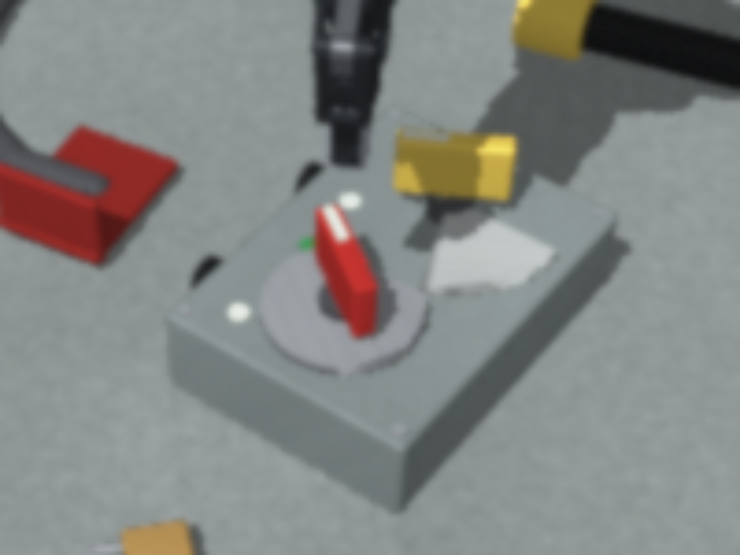

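Red now points towards its green dot at (307,243). In the crop its bar top runs from about (332,208) to (365,288), and yellow is unmoved. I'll check the red angle numerically.

```bash
python3 - <<'E'
from h import *
import pickle
v=pickle.load(open("v0.pkl","rb"))["side"]
A,B=[back(v,((p[0]+.5)/3.7-.5+260,(p[1]+.5)/3.7-.5+110),.114)[:2] for p in((328,208),(365,288))]
print(A,B,np.linalg.norm(A-B),np.rad2deg(np.arctan2(*(A-B)[::-1])))
E
```

```text
[ 0.59324082 -0.18159582] [ 0.55005768 -0.13737503] 0.061808266629279164 -45.68017731283234
```

Emit:
drive_tool(
  increments=[
    {"gripper": 45,"xyz": [30,0,-16],"spin": 0},
    {"gripper": 45,"xyz": [60,0,-32],"spin": 0},
    {"gripper": 45,"xyz": [92,0,-50],"spin": -0.01},
    {"gripper": 45,"xyz": [92,0,-50],"spin": -0.01},
    {"gripper": 45,"xyz": [92,0,-50],"spin": -0.01},
    {"gripper": 45,"xyz": [92,40,-50],"spin": -0.01},
    {"gripper": 45,"xyz": [92,80,-50],"spin": -0.01},
    {"gripper": 45,"xyz": [92,100,-50],"spin": -0.01},
    {"gripper": 45,"xyz": [92,108,-50],"spin": -0.01},
    {"gripper": 45,"xyz": [92,108,-50],"spin": -0.01},
  ],
)

```text
time: 9.18
ee_pos: [0.5552, -0.2631, 0.0848]
tcp_rot: [-1.354, 0.947, -0.948]
force: [0.5, 0.3, -0.5]
opening: 0.0449
```

```bash
python3 st.py
```

```text
9.175 [ 0.55515985 -0.26313646  0.08478456] [ 0.5  0.3 -0.5] [ 0.02 -0.04  0.  ] 0.04486769157759807 [ 0.42  0.55 -0.11  1.82  0.08  0.78 -0.95]
[[ 0.343  0.001  0.939]
 [-0.939 -0.     0.343]
 [ 0.    -1.     0.001]]
20.06354722241546
[ 0.11448152  1.78417205 -0.74554767]
917
```

View pics/last.png

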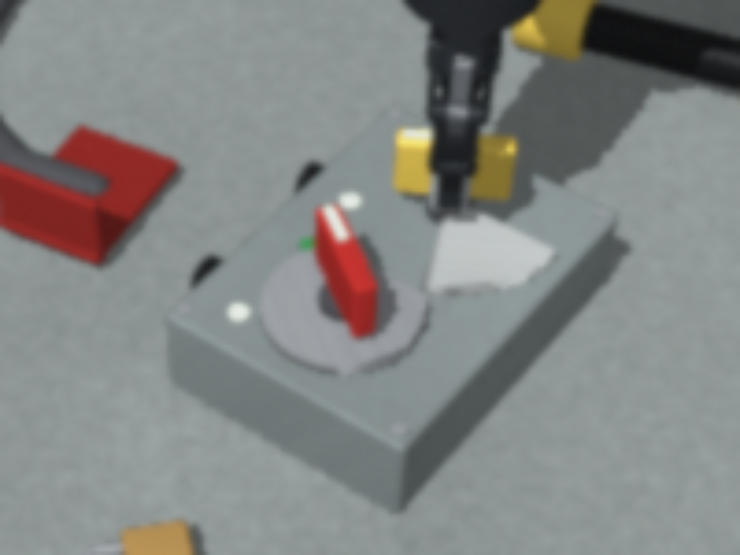

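The fingers straddle the middle of the yellow bar at (455,165). I'll close, then start the turn while watching the moment.

Emit:
drive_tool(
  increments=[
    {"gripper": 20,"xyz": [0,1,0],"spin": 0},
    {"gripper": 8,"xyz": [0,1,0],"spin": 0},
    {"gripper": 8,"xyz": [0,1,0],"spin": 0},
    {"gripper": 8,"xyz": [0,1,0],"spin": 0},
    {"gripper": 8,"xyz": [0,1,0],"spin": 0},
    {"gripper": 8,"xyz": [0,1,0],"spin": 0.08},
    {"gripper": 8,"xyz": [0,1,0],"spin": 0.16},
    {"gripper": 8,"xyz": [0,1,0],"spin": 0.2},
  ],
)

```text
time: 10.28
ee_pos: [0.555, -0.2635, 0.0841]
tcp_rot: [-1.275, 1.098, -1.1]
force: [-0.7, 0.4, 5.6]
opening: 0.0133
```

```bash
python3 st.py
```

```text
10.275 [ 0.55495739 -0.2635069   0.0840715 ] [-0.7  0.4  5.6] [ 0.1   0.32 -0.02] 0.01334525466759138 [ 0.39  0.55 -0.06  1.82  0.04  0.77 -1.12]
[[ 0.148  0.001  0.989]
 [-0.989 -0.001  0.148]
 [ 0.001 -1.     0.001]]
8.493393542592296
[-0.07508926  1.07107351 -0.45224524]
1027
```

View pics/last.png

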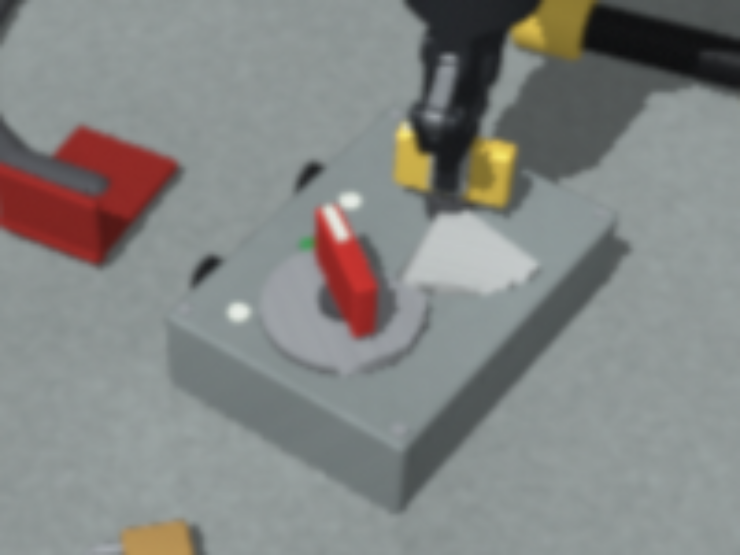

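Yellow turns freely with no moment, and its plate is passing the disc's straight edge at about (410,285). I'll finish the turn.

Emit:
drive_tool(
  increments=[
    {"gripper": 8,"xyz": [0,0,0],"spin": 0.1},
    {"gripper": 8,"xyz": [0,0,0],"spin": 0.2},
    {"gripper": 8,"xyz": [0,0,0],"spin": 0.3},
    {"gripper": 8,"xyz": [0,0,0],"spin": 0.4},
    {"gripper": 8,"xyz": [0,0,0],"spin": 0.5},
    {"gripper": 8,"xyz": [0,0,0],"spin": 0.6},
    {"gripper": 8,"xyz": [0,0,0],"spin": 0.7},
    {"gripper": 8,"xyz": [0,0,0],"spin": 0.78},
    {"gripper": 8,"xyz": [0,0,0],"spin": 0.84},
    {"gripper": 8,"xyz": [0,0,0],"spin": 0.88},
    {"gripper": 8,"xyz": [0,0,0],"spin": 0.88},
    {"gripper": 8,"xyz": [0,0,0],"spin": 0.88},
  ],
)

```text
time: 11.88
ee_pos: [0.5549, -0.2638, 0.0841]
tcp_rot: [-0.773, 1.72, -1.723]
force: [-2.4, -0.9, 5.7]
opening: 0.0133
```

```bash
python3 st.py
```

```text
11.875 [ 0.55489107 -0.26376985  0.08411767] [-2.4 -0.9  5.7] [-0.1   0.39  1.23] 0.013263425245867724 [ 0.22  0.55  0.17  1.83 -0.12  0.77 -1.85]
[[-0.664  0.     0.747]
 [-0.747 -0.001 -0.664]
 [ 0.001 -1.     0.001]]
-41.631296528585295
[ 0.057218    1.11707837 -0.47308498]
1187
```

View pics/last.png

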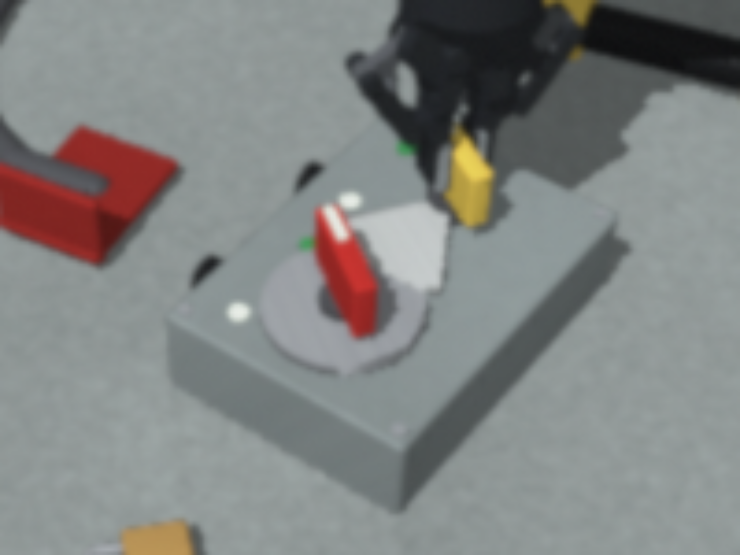

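The moment rose to 1.2 N m at -41.6°, against an expected stop at -39.8°, so yellow is on its stop. I'll ease off, let go and lift, then back away so the cameras can see.

Emit:
drive_tool(
  increments=[
    {"gripper": 8,"xyz": [0,0,0],"spin": -0.03},
    {"gripper": 45,"xyz": [0,0,0],"spin": -0.03},
    {"gripper": 45,"xyz": [0,0,0],"spin": -0.03},
    {"gripper": 45,"xyz": [0,0,0],"spin": -0.03},
    {"gripper": 45,"xyz": [0,-20,0],"spin": -0.03},
    {"gripper": 45,"xyz": [0,-60,0],"spin": -0.03},
    {"gripper": 45,"xyz": [0,-100,0],"spin": -0.03},
    {"gripper": 45,"xyz": [0,-140,0],"spin": -0.03},
    {"gripper": 45,"xyz": [20,-150,20],"spin": -0.03},
    {"gripper": 45,"xyz": [50,-150,50],"spin": -0.03},
    {"gripper": 45,"xyz": [80,-150,80],"spin": -0.03},
    {"gripper": 45,"xyz": [110,-150,110],"spin": -0.03},
    {"gripper": 45,"xyz": [140,-150,140],"spin": -0.03},
    {"gripper": 45,"xyz": [170,-150,170],"spin": -0.03},
    {"gripper": 45,"xyz": [190,-150,190],"spin": -0.03},
    {"gripper": 45,"xyz": [190,-150,190],"spin": -0.03},
    {"gripper": 45,"xyz": [190,-150,190],"spin": -0.03},
  ],
)

```text
time: 14.1
ee_pos: [0.5698, -0.5306, 0.2341]
tcp_rot: [-0.792, 1.703, -1.703]
force: [-0.1, -0.3, 0.1]
opening: 0.0451
```

```bash
python3 st.py; python3 - <<'E'
from workcell import vision
import cv2
f=vision.snapshot("top")["frame"][180:300,355:505,::-1]
cv2.imwrite("pics/topd.png",cv2.resize(f,None,fx=5,fy=5,interpolation=cv2.INTER_CUBIC))
E
```

```text
14.1 [ 0.56984306 -0.53062746  0.23410212] [-0.1 -0.3  0.1] [-0.02  0.02  0.03] 0.04513970469560274 [ 0.53  0.66  0.24  1.26 -0.16  1.23 -1.5 ]
[[-0.644  0.001  0.765]
 [-0.765  0.001 -0.644]
 [-0.001 -1.     0.   ]]
-40.084691789306184
[-194.35890977  151.22802627 -183.79074838]
1410
```

View pics/topd.png

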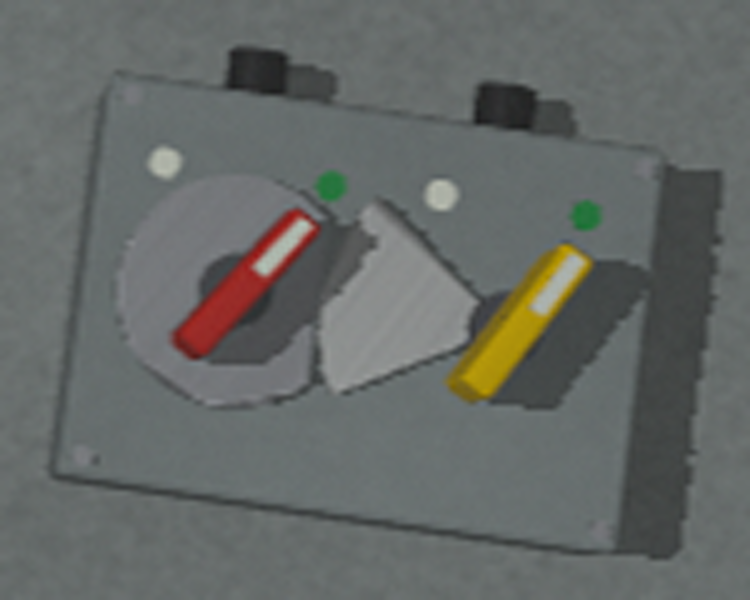

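Both noses point at their green dots. The red bar runs from about (304,219) to (188,346), the yellow from (576,254) to (465,387).

```bash
python3 - <<'E'
from h import *
import pickle
from workcell import r
v=pickle.load(open("v0.pkl","rb"))["top"]
for n,a,b,w in(("red",(304,219),(188,346),35),("yel",(576,254),(465,387),30)):
    A,B=[back(v,crop(v,p),.114)[:2] for p in(a,b)]
    print(n,w-(np.rad2deg(np.arctan2(*(A-B)[::-1]))+9.77))
print(r.sign_off())
E
```

```text
red 69.2840592695179
yel 62.02204453627539
the job is handed in; nothing more can be done
None
```

Both handles are on their green marks, and the job is handed in after about 14 s of robot time.

- **Red isolator:** I gripped it and turned it clockwise until the moment rose to 1.6 N m against the stop. A side-camera check put it within about 1° of its mark before I touched yellow. The final top picture reads about 69°, with the stop at 70°.
- **Yellow selector:** It was free once red was home; I felt no resistance as I started the turn. I turned it until the moment rose to 1.2 N m. The final picture reads about 62° against a stop of 60°. I put the 2° excess down to reading the picture.
- **Hand-in:** I opened the gripper, lifted and backed well clear. The measured force was near zero.
- **The other box:** The arm never went near it. I did not measure its handle again at the end.

No check failed.

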